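# Seat the applicator rod and show it to the bench camera in the mirror

### The arm

A 6-joint arm with a two-finger parallel gripper is mounted at the origin on the work surface. World frame = base frame: x ahead of the robot, y to its left, z up, the work surface at z = 0. Lengths are in m, angles in rad, forces in N, time in s.
With the tool pointing down it reaches from about 0.325 to 0.775 m from the base axis. Payload 5.5 kg.
Tool frame: the origin (TCP) lies at the very end of the fingers, on their centre line; the grasp point (between the pads) lies 19 mm behind it (r.grip_depth is the distance from the TCP to the grasp point, in m); z points along the fingers, y is the line along which they close (so a half turn about z gives the same grasp; the last joint's range is limited). The gripper opens to 85 mm and grips with 20 to 120 N. Pads are 22 mm wide; open, the fingers measure 114 mm over their backs; the gripper's body (76 mm by 85 mm) begins 54 mm behind the grasp point. The pads swing forward as they close: fully open they stand 13 mm farther back than shut.
Start: joints at [-1.164, 0.091, 1.231, -0, 1.82, -0.057], TCP at [0.268, -0.537, 0.231] pointing down, gripper open.
Joint ranges: [-2.87, 2.87], [-0.86, 2.18], [0.17, 2.46], [-1.51, 4.65], [0.06, 2.69], [-2.65, 2.65]. Speed limits (rad/s): [2.57, 2.57, 3.01, 3.14, 3.14, 3.14].

### API

Orientations are given as a 3x3 rotation matrix whose columns are the frame's x, y, z axes.
In Python, from bench import r gives the robot as it stands.
- The arm moves only by the tool servo_tool, never from a script. Its argument "motion" is one flat list of numbers, 5 for each row, row after row: the shift along the tool's x, y, z normalised to -1 to 1, where 1 is 5 cm, then the turn about the tool's z normalised to -1 to 1, where 1 is 0.1 rad, then the closure, from -1 (fully open) to 1 (shut). In form: [x, y, z, turn, hand, x, y, z, turn, hand, ...]. A call has 1 to 12 rows; each row shifts and turns the commanded pose from where the row before left it, along the tool's axes as they then stand; what a row does not reach is not made up. A row lasts 1/10 s, in which the tool goes at most 50 mm and 8.59 degrees, less where a joint would pass 70% of its speed; a pose out of reach is approached as far as the arm can. A call with a number of a shift or a turn outside -1 to 1 is refused whole. A call with a gripper value outside its range is refused whole. The fingers move at their own pace and stop on an object; "newtons" is the grip in N (left out, the last holds). Time passes only in rows, so rows that do not move let the fingers close. It gives the time, the measured TCP pose, the force, the opening and the grip force at its end, in the units of the state.
- r.state(): the state, without advancing time (a new reading comes with each control period).
- r.camera(name): name is "scene" or "top" or "wrist"; returns the picture (400x640x3 uint8, blue, green, red); there is no depth.
- r.camera_params(name): a dict with "fov_y" (degrees; the focal length in pixels is half the picture's height over the tangent of half this angle, whatever the lens; pixels are square), "cx", "cy" (the principal point, pixels), "k1" (the pictures are not rectified: a ray, as slopes to the right and down, at radius r is drawn at 1 + k1 r^2 times it, then the intrinsics apply), "rvec" (rotation vector, rad) and "tvec" (3), from world to camera coordinates, as OpenCV has them; the wrist camera has in their place "T_tool_cam" (4x4, takes a point from camera to tool coordinates, whose origin is the TCP and whose axes are the flange's). Camera axes: x right, y down, z forward; pixel columns grow to the right and rows downward; lengths in m; the calibration is good to about 2 mm. A picture is of the moment at which its call begins: read the wrist's pose just before it. camera_params takes no time and is no camera call.
- r.finish_job(): hands the job in; it is judged then, once.
Trained networks look in the newest picture that a camera, given by its name, has taken for a name from the list of things; names that differ only in an ending like _2 or _b are one class to them, and where a whole thing is asked for, a point or a joint stands for the part that bears it (a point fixed in the world has none). Each returns a list of dicts, best first, with "p" (0 to 1); they miss things now and then, are a little off and sometimes report something else, mostly with a low value. They report only what shows in the picture. A call takes as long as a camera call. They do not tell look-alikes from the thing itself.
- r.find_in(camera, target): "box" ([left, top, width, height] in pixels, round what is visible of it).
- r.tip_of(camera, target): "position" ([column, row] in pixels: a listed point, or the origin of a listed thing).
The state is a dict: "t": time; "joints": joint angles; "qd": joint speeds; "joint_efforts": joint torques, N m; "tool_pos": TCP position; "orientation": TCP orientation; "ft_force": force on the tool from outside, world axes, zero at the start; "wrist_torque": the same for the moment, N m; "grip_width": finger opening in m; "gripper_force": force on a finger pad.
Only numpy, scipy, OpenCV 4.12 (cv2) and the standard library are available. Lean on these libraries where they do the work, as an engineer would, in place of code of your own. Each camera call takes 0.05 s, during which the arm holds its last target. There are 200 camera calls.

### The job

Take the orange-headed rod from its stand and push it fully down into the glass vial, so that its head rests on the rim, and let go of it. Then turn the inspection mirror by its yellow grip until the bench camera sees the orange head in the middle of the mirror (the red needle under the mirror then points straight at the vial), and finish while still holding the mirror still at that angle: it springs back if let go. Leave the other rod and the other things on the bench where they are.

Things in the scene. Friction and masses are not known exactly. Their poses are not given: they have to be found in the camera images.
- rod_orange: Loose rod, about 25 g, upright in one of the stand's two holes. White shank 7 mm across, 75 mm long, slightly pointed foot; above it an orange cylindrical head 18 mm across, 35 mm tall. Origin at the foot's tip, z up along the rod: head from z = 75 to 110 mm. In the stand the tip is 10 mm above the table, the head 85 to 120 mm.
- rod_orange_head (a point): Centre of the orange head, 92.5 mm above the rod's tip.
- rod_blue: The same rod with a blue head, standing in the other hole. Leave it.
- stand: Fixed wooden block, 120 (its x) by 50 (its y) by 55 mm high, with two upright holes 9 mm across and 45 mm deep, 70 mm apart along its x axis (at x = -35 and +35 mm). Origin at the centre of its underside. Which rod is in which hole varies.
- vial: Fixed upright glass vial, outside 20 mm, straight bore 11 mm across and 80 mm deep (floor 10 mm, rim 90 mm above the table), in a wooden foot 56 x 56 x 30 mm high. Origin: centre of the underside. With the rod fully in, the head rests on the rim, its centre 107.5 mm above the table.
- vial_rim (a point): Centre of the vial's mouth, 90 mm above the table; z up.
- mirror: Upright mirror, 106 mm wide, 84 mm high, 6 mm thick, centre 107.5 mm above the table, turning about a vertical axis through its middle. Origin on the axis at table height; x = normal out of the shiny face, y along the width. At rest it faces the lens; it turns counterclockwise (from above) up to 1.5 rad against a light spring (0.015 N m at rest, +0.05 N m per rad) and springs back.
- mirror_grip (a point): Middle of the yellow grip bar on top of the mirror, on its axis: 14 mm thick (mirror's x), 50 mm long (mirror's y), from 149 to 186 mm above the table; this point is 167.5 mm up.
- lens (a point): Centre of the lens of the bench camera, a black box 45 x 62 x 46 mm on the end of a rail fixed to the mirror's base, 200 mm from the mirror's axis, 107.5 mm above the table; the camera looks at the mirror's middle.
- sight: The camera's line of sight after reflection in the middle of the mirror. Origin on the mirror's axis, 107.5 mm up; x along the reflected line, z up. It turns twice as far as the mirror (the mirror's normal is halfway between lens and this line). A thin red needle 20 mm above the table, reaching 88 mm from the axis, shows it; the needle has no solidity.
- station: Fixed round base of the mirror, 104 mm across, 15 mm high, with the camera's rail. Origin under the mirror's axis; the camera lies 25 degrees clockwise (seen from above) from its x axis.
- tape: Loose cardboard tape roll lying flat, 90 mm across, 25 mm high. Leave it.
- carton: Loose white carton, 80 x 110 x 45 mm high. Leave it.
- can: Loose tin can with a green label, 66 mm across, 100 mm high. Leave it.
- cup: Loose white cup, 72 mm across, 85 mm high. Leave it.
- screwdriver: Loose screwdriver lying on the bench. Leave it.
Not all that is in view belongs to the job. What is shaped like the rod_orange but green is not meant. Leave any purple look-alike of the vial alone.

How it is judged:
On the way, in this order (a step that is already met when the one before it is completed fails the run):
1. the orange rod is fully down in the vial and let go (z of rod_orange in the frame of vial_rim below -0.071 m and horizontal distance between rod_orange and vial_rim below 0.006 m and angle between rod_orange's own z axis and vertical below 0.08 rad and contact force between the fingers and rod_orange below 0.1 N), for 0.3 s.
2. the robot holds the mirror so that the camera sees the orange head in the middle of it (all of step 1 and y of rod_orange_head in the frame of sight between -0.02 and 0.02 m and x of rod_orange_head in the frame of sight above 0.1 m and contact force between the fingers and mirror above 0.3 N), for 0.3 s.
At the end, for the whole second after the job is handed in: Orange rod in the vial, let go: head within 4 mm of resting on the rim, tip within 6 mm of the bore axis, tilt under 0.08 rad. Fingers hold the mirror (over 0.3 N), still (under 0.1 rad/s), with the reflected line of sight passing within 20 mm sideways of the orange head's centre (all of step 2 and angular speed of mirror below 0.1 rad/s and linear speed of rod_orange below 0.02 m/s); the arm keeps its last pose, push and grip.
It fails at once if the blue rod or another loose thing is moved by more than 30 mm (distance of any of rod_blue, tape, carton, can, cup, screwdriver from where it was at the start of the episode above 0.03 m).
It also fails if it takes over 54 s, if anything falls off the work surface, if the arm or the gripper's body presses on something with over 40 N, if the wrist force passes 120 N, or if a joint passes its speed limit or range.

## Working session

There is one attempt and no reset: what is moved stays moved. The work goes in short steps, Python scripts to look and compute and a tool call to move; the robot and the scene stay as the last step left them, time stands still between calls to the robot, and variables do not carry over. Pictures are saved under pics/ and viewed, at most 12 in all, crops included, and the job is handed in when it is done.

Besides the shell and the picture viewer there is one more tool, called after "Emit:" as name(argument=value, ...), one argument or row to a line, values as JSON. servo_tool: Moves the arm, as the interface text tells. Scaled input: -1 to 1 covers 5 cm each way for a shift and 0.1 rad each way for a turn. Its arguments: {"type":"object","properties":{"motion":{"type":"array","items":{"type":"number","minimum":-1,"maximum":1}},"newtons":{"type":"number"}},"required":["motion"]}

```bash
mkdir -p pics; ls; python3 - <<'E'
from bench import r
import cv2,numpy as np
np.set_printoptions(precision=4,suppress=True)
for c in("scene","top"):
    im=r.camera(c);cv2.imwrite(f"pics/{c}0.png",im)
    print(c,r.camera_params(c))
    for t in("rod_orange_head","vial_rim","mirror_grip","lens","stand","vial","station","rod_orange","rod_blue"):
        print(t,[(np.round(d["position"],1).tolist(),round(d["p"],2)) for d in r.tip_of(c,t)][:4])
print(r.camera_params("wrist"))
print(r.state())
E
```

```text
pics
scene {'fov_y': 51.026047431751145, 'cx': 315.0233547544688, 'cy': 201.12186786092656, 'k1': -0.0425543827036942, 'rvec': array([ 1.3038,  2.1416, -0.9942]), 'tvec': array([ 0.3141, -0.2078,  1.5283])}
rod_orange_head [([463.0, 232.6], 0.7), ([475.8, 224.0], 0.5)]
vial_rim [([392.2, 260.8], 0.73), ([363.1, 231.4], 0.62)]
mirror_grip [([463.6, 237.7], 0.42)]
lens [([230.5, 210.6], 0.68)]
stand [([427.3, 334.7], 0.74), ([449.4, 272.4], 0.64)]
vial [([356.5, 254.8], 0.88), ([388.2, 289.0], 0.63)]
station [([294.2, 207.9], 0.79)]
rod_orange [([466.0, 248.0], 0.49)]
rod_blue [([425.7, 336.2], 0.23)]
top {'fov_y': 43.36819021981864, 'cx': 317.9161270426266, 'cy': 192.16761191216847, 'k1': -0.12162475925629199, 'rvec': array([ 2.1186, -2.0974,  0.2272]), 'tvec': array([-0.0682,  0.5978,  1.2435])}
rod_orange_head [([172.1, 224.6], 0.54), ([163.4, 258.4], 0.53)]
vial_rim [([262.2, 197.4], 0.98), ([221.8, 172.0], 0.76)]
mirror_grip []
lens [([389.9, 158.9], 0.81)]
stand [([179.3, 223.3], 0.79)]
vial [([269.9, 202.0], 0.84), ([226.6, 175.2], 0.58)]
station [([357.0, 235.2], 0.79)]
rod_ora
[... 280 characters left out ...]
     [ 1.    ,  0.0014,  0.0007,  0.0008],
       [-0.0002, -0.3202,  0.9474, -0.1429],
       [ 0.    ,  0.    ,  0.    ,  1.    ]])}
{'t': 1.0, 'joints': array([-1.1637,  0.0911,  1.2307, -0.    ,  1.8198, -0.0567]), 'qd': array([ 0.0011, -0.0014, -0.002 ,  0.0007,  0.0004, -0.0009]), 'joint_efforts': array([ -0.0005, -45.8486, -41.8101,   0.0001,   0.0011,  -0.    ]), 'tool_pos': array([ 0.2684, -0.5366,  0.2313]), 'orientation': array([[ 0.8944,  0.4474, -0.    ],
       [ 0.4474, -0.8944,  0.    ],
       [-0.    , -0.    , -1.    ]]), 'ft_force': array([0.3302, 0.6266, 0.2186]), 'wrist_torque': array([-0.003 ,  0.0503, -0.0121]), 'gripper_force': 0.0, 'grip_width': 0.08541098976731272}
```

View pics/scene0.png

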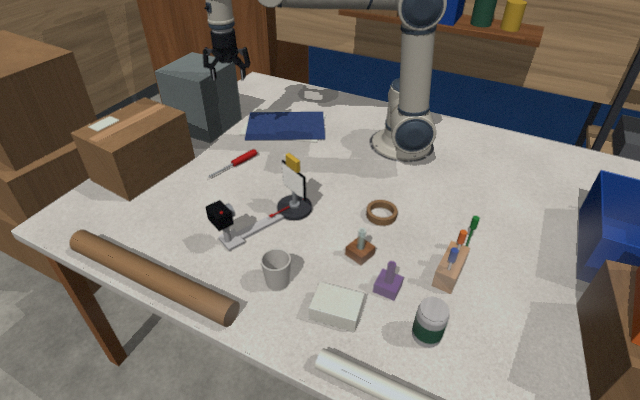

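View pics/top0.png

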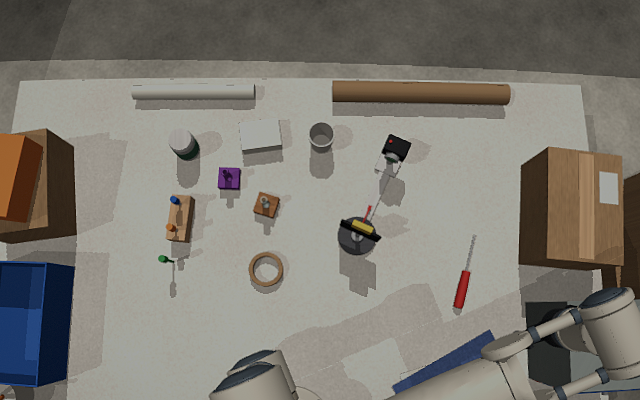

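The scene view shows the orange head at about (462,236), blue at (453,255), the green look-alike at (474,222), the wooden-footed vial at (361,245), the purple decoy at (389,280) and the mirror grip at (292,162). In the top view, orange is at (171,228), blue at (174,200), the vial at (264,202) and the grip at (360,228). Next I triangulate.

```bash
cat > h.py <<'E'
from bench import r
import cv2,numpy as np
np.set_printoptions(precision=4,suppress=True)
def cam(c,st=None):
    p=r.camera_params(c);f=200/np.tan(np.radians(p["fov_y"])/2)
    if "rvec" in p:
        R=cv2.Rodrigues(p["rvec"])[0];t=np.array(p["tvec"])
    else:
        T=np.eye(4);T[:3,:3]=st["orientation"];T[:3,3]=st["tool_pos"];T=np.linalg.inv(T@p["T_tool_cam"]);R,t=T[:3,:3],T[:3,3]
    K=np.array([[f,0,p["cx"]],[0,f,p["cy"]],[0,0,1]]);return K,np.array([p["k1"],0,0,0]),R,t
def ray(C,uv):
    K,d,R,t=C;n=cv2.undistortPoints(np.array([[uv]],float),K,d)[0,0]
    v=R.T@np.r_[n,1];return -R.T@t,v/np.linalg.norm(v)
def tri(obs):
    A=0;b=0
    for C,uv in obs:
        o,v=ray(C,uv);P=np.eye(3)-np.outer(v,v);A=A+P;b=b+P@o
    x=np.linalg.solve(A,b);return x,[np.linalg.norm((np.eye(3)-np.outer(v,v))@(x-o)) for o,v in [ray(*q) for q in obs]]
def atz(C,uv,z):
    o,v=ray(C,uv);return o+v*(z-o[2])/v[2]
def proj(C,X):
    K,d,R,t=C;return cv2.projectPoints(np.atleast_2d(np.array(X,float)),cv2.Rodrigues(R)[0],t,K,d)[0][:,0]
def blobs(im,lo,hi,roi=(0,0,640,400),amin=8):
    x,y,w,h=roi;m=cv2.inRange(cv2.cvtColor(im[y:y+h,x:x+w],cv2.COLOR_BGR2HSV),lo,hi)
    n,_,s,c=cv2.connectedComponentsWithStats(m)
    return sorted([(int(s[i,4]),np.round(c[i]+[x,y],1).tolist(),(s[i,:4]+[x,y,0,0]).tolist()) for i in range(1,n) if s[i,4]>=amin],reverse=True)
E
python3 - <<'E'
from h import *
S=cv2.imread("pics/scene0.png");T=cv2.imread("pics/top0.png");cs,ct=cam("scene"),cam("top")
R={"orange":((6,150,90),(14,255,255),(430,210,70,80),(150,180,50,70)),"blue":((105,120,50),(125,255,255),(430,210,70,80),(150,180,50,70)),"yellow":((20,150,80),(32,255,255),(270,140,50,60),(330,205,60,50))}
for k,(lo,hi,a,b) in R.items():
    bs=blobs(S,lo,hi,a);bt=blobs(T,lo,hi,b);print(k,bs[:3],bt[:3])
    if bs and bt: print(tri([(cs,bs[0][1]),(ct,bt[0][1])]))
print("vial",tri([(cs,(363.1,231.4)),(ct,(262.2,197.4))]),atz(cs,(363.1,231.4),.09),atz(ct,(262.2,197.4),.09))
print("lens",tri([(cs,(230.5,210.6)),(ct,(389.9,158.9))]))
print("station",atz(cs,(294.2,207.9),0),atz(ct,(357,235.2),0))
big=np.hstack([cv2.resize(S[215:275,335:405],None,fx=6,fy=6,interpolation=2)[:360],cv2.resize(T[180:240,240:300],None,fx=6,fy=6,interpolation=2)])
cv2.imwrite("pics/z1.png",big)
E
```

```text
orange [(87, [461.6, 236.3], [458, 230, 9, 14])] [(35, [169.5, 226.3], [166, 223, 10, 8])]
(array([0.4982, 0.3063, 0.108 ]), [np.float64(0.001982600674596526), np.float64(0.001982600674596476)])
blue [(21, [453.9, 249.9], [451, 248, 7, 5])] [(35, [173.1, 198.9], [170, 196, 7, 7])]
(array([0.5655, 0.2994, 0.1203]), [np.float64(0.0009272824832788492), np.float64(0.0009272824832788875)])
yellow [(168, [292.3, 162.3], [286, 154, 14, 19])] [(126, [362.4, 226.0], [352, 220, 21, 13])]
(array([ 0.4949, -0.168 ,  0.1713]), [np.float64(0.0002748856458673174), np.float64(0.0002748856458673879)])
vial (array([0.5774, 0.0794, 0.0918]), [np.float64(8.225766845501189e-05), np.float64(8.225766845502875e-05)]) [0.5757 0.0789 0.09  ] [0.5778 0.0795 0.09  ]
lens (array([ 0.6792, -0.2473,  0.1076]), [np.float64(0.0021461573418371715), np.float64(0.00214615734183726)])
station [ 0.4882 -0.172  -0.    ] [ 0.4953 -0.1682  0.    ]
```

View pics/z1.png

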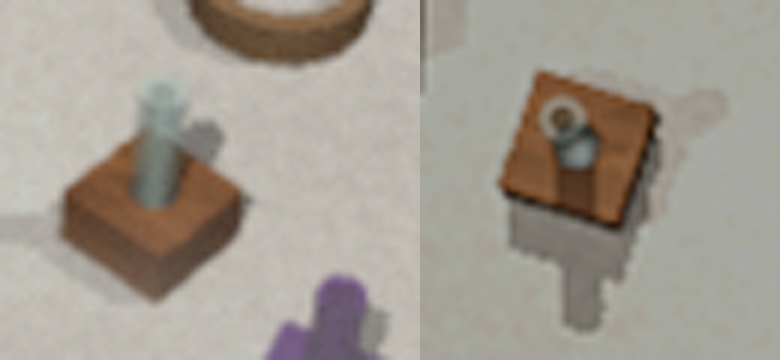

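The crop puts the vial rim centre near (263.4,199.6) in the top view and (362,230.5) in the scene view. I'll refine it with the wrist camera and plan the first move now.

```bash
cat >> h.py <<'E'
def plan(p,yang_deg,hand,n=None):
    """even rows from the measured pose to TCP p with closing line at yang (deg, mod 180)"""
    s=r.state();O=s["orientation"];d=np.array(p)-s["tool_pos"];a=np.arctan2(O[1,1],O[0,1])
    w=(np.radians(yang_deg)-a+np.pi/2)%np.pi-np.pi/2
    n=n or int(np.ceil(max(np.linalg.norm(d)/.048,abs(w)/.1)));q=a;out=[]
    for i in range(n):
        y=np.array([np.cos(q),np.sin(q),0]);z=np.array([0,0,-1.]);x=np.cross(y,z)
        out.append([round(float(v),2) for v in (*(np.array([x,y,z])@d/n/.05),-w/n/.1,hand)]);q+=w/n
    print("joints",s["joints"],"rows",n,"turn",w)
    for i in range(0,n,12): print(sum(out[i:i+12],[]))
E
python3 - <<'E'
from h import *
cs,ct=cam("scene"),cam("top")
print(tri([(cs,(361.8,230.2)),(ct,(263.3,199.6))]))
plan([.49,.306,.231],-96,-1)
E
```

```text
(array([0.5726, 0.0754, 0.0899]), [np.float64(0.0011952969736123656), np.float64(0.0011952969736122878)])
joints [-1.1637  0.0911  1.2307 -0.      1.8198 -0.0567] rows 19 turn -0.5685372789633059
[0.61, -0.69, 0.0, 0.3, -1.0, 0.58, -0.71, 0.0, 0.3, -1.0, 0.56, -0.72, 0.0, 0.3, -1.0, 0.54, -0.74, 0.0, 0.3, -1.0, 0.52, -0.76, 0.0, 0.3, -1.0, 0.5, -0.77, 0.0, 0.3, -1.0, 0.47, -0.79, 0.0, 0.3, -1.0, 0.45, -0.8, 0.0, 0.3, -1.0, 0.42, -0.81, 0.0, 0.3, -1.0, 0.4, -0.83, 0.0, 0.3, -1.0, 0.38, -0.84, 0.0, 0.3, -1.0, 0.35, -0.85, 0.0, 0.3, -1.0]
[0.32, -0.86, 0.0, 0.3, -1.0, 0.3, -0.87, 0.0, 0.3, -1.0, 0.27, -0.88, 0.0, 0.3, -1.0, 0.25, -0.88, 0.0, 0.3, -1.0, 0.22, -0.89, 0.0, 0.3, -1.0, 0.19, -0.9, 0.0, 0.3, -1.0, 0.17, -0.9, 0.0, 0.3, -1.0]
```

Emit:
servo_tool(
  motion=[0.61,-0.69,0,0.3,-1,0.58,-0.71,0,0.3,-1,0.56,-0.72,0,0.3,-1,0.54,-0.74,0,0.3,-1,0.52,-0.76,0,0.3,-1,0.5,-0.77,0,0.3,-1,0.47,-0.79,0,0.3,-1,0.45,-0.8,0,0.3,-1,0.42,-0.81,0,0.3,-1,0.4,-0.83,0,0.3,-1,0.38,-0.84,0,0.3,-1,0.35,-0.85,0,0.3,-1],
)

```text
t: 2.2
tool_pos: [0.4084, -0.002, 0.2317]
orientation: [[0.995, 0.102, 0.001], [0.102, -0.995, -0.0], [0.001, 0.0, -1.0]]
ft_force: [0.7, -1.0, 0.2]
grip_width: 0.0854
gripper_force: 0.0
```

Emit:
servo_tool(
  motion=[0.32,-0.86,0,0.3,-1,0.3,-0.87,0,0.3,-1,0.27,-0.88,0,0.3,-1,0.25,-0.88,0,0.3,-1,0.22,-0.89,0,0.3,-1,0.19,-0.9,0,0.3,-1,0.17,-0.9,0,0.3,-1,0,0,0,0,-1,0,0,0,0,-1],
)

```text
t: 3.1
tool_pos: [0.49, 0.3075, 0.2302]
orientation: [[0.995, -0.104, -0.002], [-0.104, -0.995, -0.001], [-0.002, 0.001, -1.0]]
ft_force: [-0.6, -0.5, 0.4]
grip_width: 0.0854
gripper_force: 0.0
```

```bash
python3 - <<'E'
from h import *
s=r.state();print(s["t"],s["tool_pos"],s["orientation"][:,1]);C=cam("wrist",s)
im=r.camera("wrist");cv2.imwrite("pics/w1.png",im)
print(proj(C,[[.498,.306,.12],[.565,.299,.12]]))
print("o",blobs(im,(4,130,60),(16,255,255),amin=100)[:4]);print("b",blobs(im,(105,120,40),(125,255,255),amin=100)[:3])
for t in("rod_orange_head","rod_orange","stand"): print(t,r.tip_of("wrist",t))
E
```

```text
3.1 [0.49   0.3075 0.2302] [-0.104  -0.9946  0.0015]
[[310.9536 189.403 ]
 [311.1112 106.5524]]
o [(1519, [521.8, 59.3], [493, 33, 74, 63]), (477, [311.7, 181.3], [302, 167, 21, 29]), (234, [542.5, 88.1], [536, 77, 17, 25])]
b [(1463, [26.5, 298.6], [0, 274, 75, 57]), (449, [9.8, 377.4], [0, 349, 24, 51]), (400, [309.5, 101.3], [299, 90, 22, 24])]
rod_orange_head [{'position': [311.9, 179.2], 'p': 0.63}, {'position': [298.7, 256.3], 'p': 0.59}]
rod_orange [{'position': [310.4, 164.1], 'p': 0.94}, {'position': [303.0, 219.7], 'p': 0.87}]
stand [{'position': [309.8, 131.2], 'p': 0.79}, {'position': [577.6, 61.7], 'p': 0.62}]
```

View pics/w1.png

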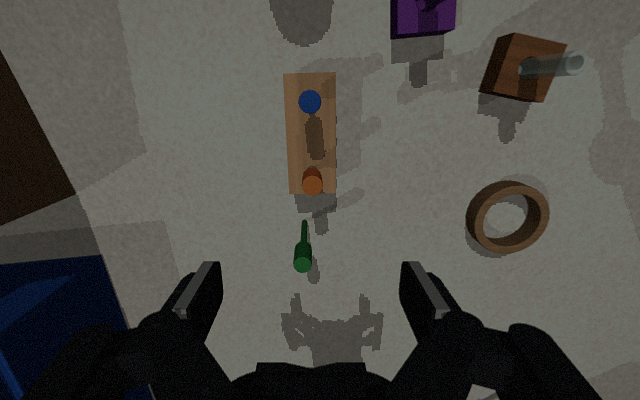

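The orange head's top disc is at about (312.5,185.5), blue at (310,102), the green rod at (303,262) and the vial rim at about (577,64).

```bash
python3 - <<'E'
from h import *
s=r.state();C=cam("wrist",s)
o=atz(C,(312.3,185.2),.12);b=atz(C,(310,102.3),.12);print(o,b,np.linalg.norm(o-b),np.degrees(np.arctan2(*(b-o)[1::-1])))
print("vial",atz(C,(577,64),.09))
plan([o[0],o[1],.10],-96,-1)
E
```

```text
[0.5017 0.3029 0.12  ] [0.5688 0.2977 0.12  ] 0.06736955066047534 -4.43538462361866
vial [0.5749 0.0714 0.09  ]
joints [ 0.4988  0.03    1.2926 -0.0002  1.8176  2.177 ] rows 3 turn 0.002762055422698806
[0.08, 0.01, 0.88, -0.01, -1.0, 0.08, 0.01, 0.88, -0.01, -1.0, 0.08, 0.01, 0.88, -0.01, -1.0]
```

Emit:
servo_tool(
  motion=[0.1,0.02,0.7,0,-1,0.1,0.02,0.7,0,-1,0.02,0,0.7,0,-1,0,0,0.66,0,-1,0,0,0,0,-0.2,0,0,0,0,1,0,0,0,0,1,0,0,0,0,1,0,0,0,0,1,0,0,0,0,1],
  newtons=30,
)

```text
t: 4.3
tool_pos: [0.5019, 0.3043, 0.0956]
orientation: [[0.994, -0.106, 0.003], [-0.106, -0.994, 0.002], [0.003, -0.002, -1.0]]
ft_force: [-0.4, 0.3, 6.1]
grip_width: 0.0168
gripper_force: 30.2
```

Emit:
servo_tool(
  motion=[0,0,-0.4,0,1,0,0,-0.5,0,1,0,0,-0.5,0,1,0,0,-0.5,0,1,0,0,-0.4,0,1,0,0,0,0,1,0,0,0,0,1],
)

```text
t: 5.0
tool_pos: [0.501, 0.3037, 0.2079]
orientation: [[0.994, -0.106, 0.0], [-0.106, -0.994, 0.0], [0.0, -0.0, -1.0]]
ft_force: [-0.3, -0.5, -0.8]
grip_width: 0.0169
gripper_force: 29.7
```

```bash
python3 - <<'E'
from h import *
s=r.state();print(s["tool_pos"],s["grip_width"],s["gripper_force"]);C=cam("wrist",s);x=s["tool_pos"];O=s["orientation"]
im=r.camera("wrist")
print("o",blobs(im,(4,130,60),(16,255,255),(200,100,240,300),amin=50)[:4])
print("exp head bottom/tip",proj(C,[x+O@[0,0,-.005],x+O@[0,0,.075],x+O@[0,0,-.04]]))
print([(d["position"],d["p"]) for d in r.tip_of("wrist","vial_rim")+r.tip_of("wrist","rod_orange")])
cv2.imwrite("pics/w2.png",im)
E
```

```text
[0.501  0.3037 0.2079] 0.016872914655634785 29.65579479932785
o [(1929, [311.0, 278.7], [293, 244, 37, 67])]
exp head bottom/tip [[310.0307 270.206 ]
 [310.2513 213.4476]
 [309.8494 316.8185]]
[([593.7, 72.6], 0.91), ([310.3, 209.8], 0.6), ([300.2, 235.3], 0.4), ([522.4, 79.8], 0.18)]
```

View pics/w2.png

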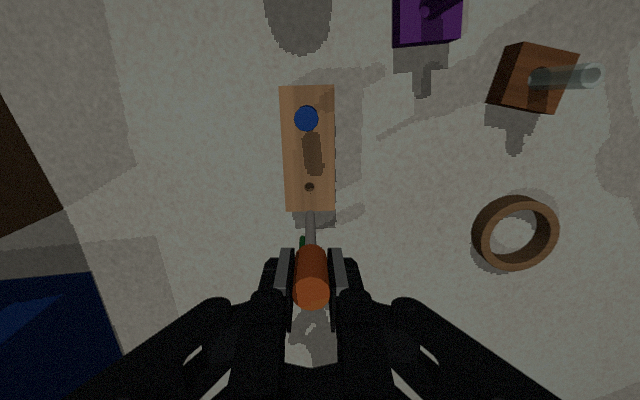

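The rod is held: head box in rows 244–311, tip at about (310,211), vial rim at about (591,74). I had the sign of the rod's offset wrong, so I'll fit the rod pose in the tool frame again.

```bash
python3 - <<'E'
from h import *
s=r.state();C=cam("wrist",s);x=s["tool_pos"];O=s["orientation"]
for a in(-.004,0,.004):
    P=lambda *q:proj(C,[x+O@np.array(q)])[0]
    print(a,"tip",P(a,0,.0856),"headbottom far",P(a+.009,0,.0106),"top near",P(a-.009,0,-.0244),"top far",P(a+.009,0,-.0244))
im=cv2.imread("pics/w2.png")
cv2.imwrite("pics/z2.png",np.hstack([cv2.resize(im[195:320,280:345],None,fx=4,fy=4,interpolation=2),cv2.resize(im[40:120,530:610],(500,500),interpolation=2)]))
print("vial",atz(C,(591,74),.09),atz(C,(593.7,72.6),.09))
E
```

```text
-0.004 tip [310.262  213.3528] headbottom far [310.0965 247.0974] top near [309.9128 317.3374] top far [309.9489 283.6556]
0 tip [310.2683 208.5789] headbottom far [310.1044 240.4944] top near [309.9206 310.0871] top far [309.9574 275.7863]
0.004 tip [310.2748 203.7545] headbottom far [310.1124 233.791 ] top near [309.9285 302.7058] top far [309.966  267.7686]
vial [0.5763 0.0775 0.09  ] [0.5771 0.0756 0.09  ]
```

View pics/z2.png

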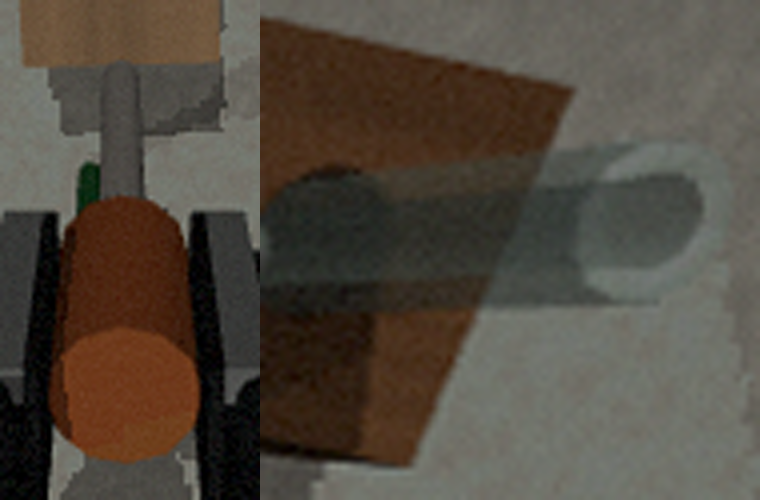

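```bash
python3 - <<'E'
from h import *
s=r.state();C=cam("wrist",s)
print("vial",atz(C,(593,75.3),.09))
plan([.578,.106,.198],-96.1,1,6)
E
```

```text
vial [0.5752 0.0758 0.09  ]
joints [ 0.4869  0.0502  1.3179 -0.      1.7766  2.1639] rows 6 turn -0.00033486163295659566
[0.33, 0.63, 0.03, 0.0, 1.0, 0.33, 0.63, 0.03, 0.0, 1.0, 0.33, 0.63, 0.03, 0.0, 1.0, 0.33, 0.63, 0.03, 0.0, 1.0, 0.33, 0.63, 0.03, 0.0, 1.0, 0.33, 0.63, 0.03, 0.0, 1.0]
```

Emit:
servo_tool(
  motion=[0.2,0.4,0,0,1,0.33,0.63,0,0,1,0.33,0.63,0.03,0,1,0.33,0.63,0.03,0,1,0.33,0.63,0.03,0,1,0.33,0.63,0.03,0,1,0.13,0.23,0.06,0,1,0,0,0,0,1,0,0,0,0,1,0,0,0,0,1],
)

```text
t: 6.15
tool_pos: [0.5789, 0.1067, 0.1992]
orientation: [[0.995, -0.104, -0.0], [-0.104, -0.995, 0.001], [-0.0, -0.001, -1.0]]
ft_force: [-1.2, -0.1, -0.6]
grip_width: 0.0165
gripper_force: 29.7
```

```bash
python3 - <<'E'
from h import *
s=r.state();print(s["tool_pos"],s["orientation"][:,2]);C=cam("wrist",s)
im=r.camera("wrist");print(r.tip_of("wrist","vial_rim"))
x=s["tool_pos"];O=s["orientation"]
tip=x+O@[-.0016,0,.0856];print("tip",tip,proj(C,[tip,[.576,.076,.09]]))
u,v=proj(C,[.576,.076,.09])[0].astype(int);u0,v0=max(270,0),v-50
a=im[max(v-50,0):v+50,290:410];print(max(v-50,0))
cv2.imwrite("pics/z3.png",cv2.resize(a,None,fx=6,fy=5.5,interpolation=2))
E
```

```text
[0.5789 0.1067 0.1992] [-0.0004  0.0006 -1.    ]
[{'position': [211.3, 125.6], 'p': 0.78}, {'position': [348.3, 198.0], 'p': 0.58}]
tip [0.5773 0.1069 0.1136] [[310.2647 210.495 ]
 [346.4791 198.7248]]
148
```

View pics/z3.png

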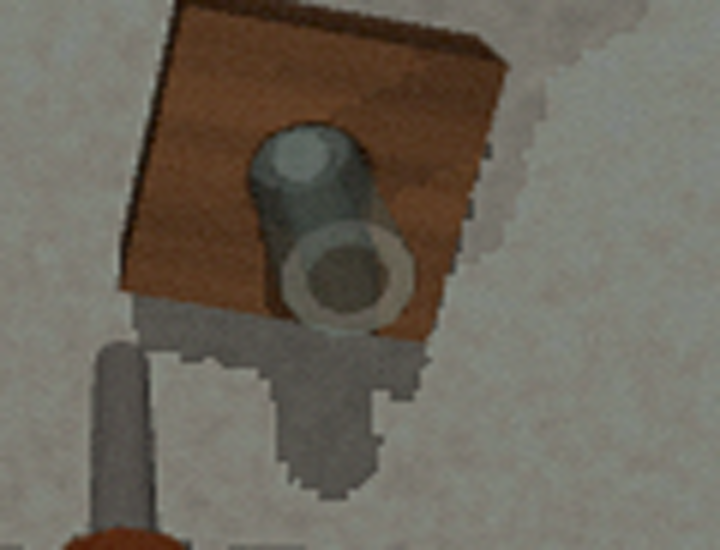

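The rim centre shows at (347.6,197.9) and the rod tip at about (309.8,209.5), close to prediction.

```bash
python3 - <<'E'
from h import *
s=r.state();C=cam("wrist",s);O=s["orientation"]
rim=atz(C,(347.6,197.9),.09);print("rim",rim)
t=rim-O@[-.001,0,0];t[2]=.1965;plan(t,-96.0,1,2)
E
```

```text
rim [0.5767 0.0749 0.09  ]
joints [0.1242 0.0562 1.3234 0.0003 1.7617 1.7993] rows 2 turn -0.0004464708760116842
[0.02, 0.32, 0.03, 0.0, 1.0, 0.02, 0.32, 0.03, 0.0, 1.0]
```

Emit:
servo_tool(
  motion=[0.02,0.22,0,0,1,0.02,0.22,0.04,0,1,0,0.2,0.04,0,1,0,0,0,0,1,0,0,0,0,1],
)

```text
t: 6.75
tool_pos: [0.5779, 0.0727, 0.1952]
orientation: [[0.994, -0.107, -0.0], [-0.107, -0.994, 0.0], [-0.0, -0.0, -1.0]]
ft_force: [-0.2, -0.7, -0.7]
grip_width: 0.0165
gripper_force: 29.7
```

```bash
python3 - <<'E'
from h import *
s=r.state();print(s["tool_pos"],s["orientation"][:,2]);C=cam("wrist",s)
print(proj(C,[[.5767,.0749,.09],s["tool_pos"]+s["orientation"]@[-.001,0,.0856]]))
im=r.camera("wrist");sc=r.camera("scene")
u,v=proj(cam("scene"),[.5767,.0749,.1])[0].astype(int);print(u,v)
cv2.imwrite("pics/z4.png",np.hstack([cv2.resize(im[160:240,270:350],(480,480),interpolation=2),cv2.resize(sc[v-24:v+16,u-12:u+13],(300,480),interpolation=2)]))
E
```

```text
[0.5779 0.0727 0.1952] [-0.0002  0.0003 -1.    ]
[[307.836  202.1487]
 [310.2706 209.7783]]
361 228
```

View pics/z4.png

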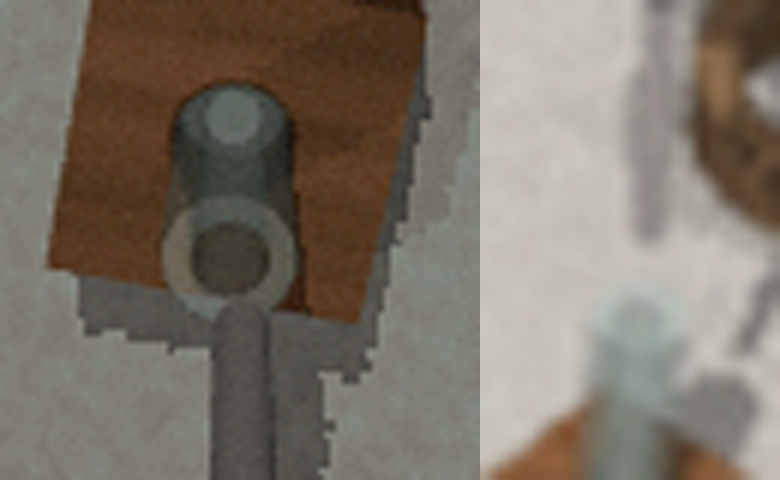

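The tip is about 2 px right of the rim centre, so I'll shift about 2 mm along −y of the tool and go in.

Emit:
servo_tool(
  motion=[0,-0.04,0,0,1,0,0,0,0,1,0,0,0.2,0,1,0,0,0.2,0,1,0,0,0.2,0,1,0,0,0.1,0,1,0,0,0,0,1],
)

```text
t: 7.55
tool_pos: [0.5776, 0.0751, 0.1585]
orientation: [[0.994, -0.106, -0.002], [-0.106, -0.994, -0.0], [-0.002, 0.0, -1.0]]
ft_force: [0.2, -0.5, 0.7]
grip_width: 0.0168
gripper_force: 29.6
```

Emit:
servo_tool(
  motion=[0,0,0.25,0,1,0,0,0.25,0,1,0,0,0.25,0,1,0,0,0.25,0,1,0,0,0.1,0,1,0,0,0,0,1,0,0,0,0,1],
)

```text
t: 8.25
tool_pos: [0.5783, 0.0752, 0.1055]
orientation: [[0.994, -0.106, 0.0], [-0.106, -0.994, 0.0], [0.0, -0.0, -1.0]]
ft_force: [-0.1, 0.5, -0.9]
grip_width: 0.0169
gripper_force: 29.6
```

Emit:
servo_tool(
  motion=[0,0,0.05,0,1,0,0,0.05,0,1,0,0,0.04,0,1,0,0,0,0,1,0,0,0,0,1],
)

```text
t: 8.75
tool_pos: [0.5787, 0.0753, 0.1009]
orientation: [[0.994, -0.106, 0.003], [-0.106, -0.994, 0.0], [0.003, -0.0, -1.0]]
ft_force: [-3.0, -0.1, 9.5]
grip_width: 0.0168
gripper_force: 30.6
```

Emit:
servo_tool(
  motion=[0,0,-0.02,0,1,0,0,0,0,0.4,0,0,0,0,0,0,0,0,0,-0.5,0,0,0,0,-0.5,0,0,-0.3,0,-0.5,0,0,-0.8,0,-0.5,0,0,-0.9,0,-0.5,0,0,-0.5,0,-0.5,0,0,0,0,-0.5],
)

```text
t: 9.75
tool_pos: [0.5798, 0.0753, 0.2315]
orientation: [[0.994, -0.106, 0.01], [-0.106, -0.994, 0.001], [0.01, -0.002, -1.0]]
ft_force: [0.1, 0.3, -0.1]
grip_width: 0.0643
gripper_force: 0.0
```

```bash
python3 - <<'E'
from h import *
s=r.state();print(s["t"],s["tool_pos"],s["grip_width"]);cs,ct=cam("scene"),cam("top");cw=cam("wrist",s)
w=r.camera("wrist");S=r.camera("scene");T=r.camera("top")
for n,c,im in(("s",cs,S),("t",ct,T),("w",cw,w)):
    p=proj(c,[[.577,.075,.1075],[.577,.075,.125],[.577,.075,.09]]);u,v=p[0].astype(int)
    print(n,p.tolist(),blobs(im,(4,130,60),(16,255,255),(max(u-40,0),max(v-40,0),80,80))[:2])
a=blobs(S,(4,150,90),(14,255,255),(340,205,45,40));b=blobs(T,(4,150,90),(14,255,255),(245,180,40,40))
if a and b: print("head",tri([(cs,a[0][1]),(ct,b[0][1])]))
lo,hi=(20,150,80),(32,255,255)
print("grip",blobs(S,lo,hi,(270,140,50,60))[:1],blobs(T,lo,hi,(330,205,60,50))[:1])
u,v=proj(cs,[.577,.075,.1])[0].astype(int);cv2.imwrite("pics/z5.png",np.hstack([cv2.resize(S[v-25:v+25,u-25:u+25],(390,390),interpolation=2),cv2.resize(T[205:255,335:385],(390,390),interpolation=2)]))
plan([.49,-.166,.25],-23,-.5)
E
```

```text
9.75 [0.5798 0.0753 0.2315] 0.0642990945362972
s [[361.97198647976586, 226.16894802154764], [362.5050385475457, 220.99755305624157], [361.44982130589045, 231.22861474535208]] [(180, [359.7, 247.4], [346, 239, 29, 15]), (82, [362.5, 224.7], [359, 218, 8, 14])]
t [[263.2431930502813, 196.3270663205203], [262.5014370167289, 194.87875328500107], [263.96529292527873, 197.73672696496166]] [(111, [258.3, 204.1], [254, 192, 9, 22]), (32, [276.1, 201.2], [275, 197, 4, 11])]
w [[311.27013237456595, 198.16694650157612], [311.2673266024187, 204.40455248519876], [311.27262590890825, 192.62654502713127]] [(2023, [311.7, 181.8], [284, 158, 57, 56])]
head (array([0.554 , 0.0812, 0.0956]), [np.float64(0.012247585726309611), np.float64(0.012247585726309646)])
grip [(165, [292.3, 162.5], [286, 154, 14, 19])] [(127, [362.4, 225.9], [352, 220, 21, 13])]
joints [ 0.071   0.0439  1.2931 -0.      1.8052  1.748 ] rows 13 turn 1.275604100299431
[-0.1, 0.38, -0.04, -0.98, -0.5, -0.13, 0.37, -0.04, -0.98, -0.5, -0.17, 0.36, -0.04, -0.98, -0.5, -0.2, 0.34, -0.04, -0.98, -0.5, -0.23, 0.32, -0.04, -0.98, -0.5, -0.26, 0.29, -0.04, -0.98, -0.5, -0.29, 0.27, -0.04, -0.98, -0.5, -0.32, 0.24, -0.04, -0.98, -0.5, -0.34, 0.2, -0.04, -0.98, -0.5, -0.36, 0.17, -0.04, -0.98, -0.5, -0.37, 0.13, -0.04, -0.98, -0.5, -0.38, 0.1, -0.04, -0.98, -0.5]
[-0.39, 0.06, -0.04, -0.98, -0.5]
```

View pics/z5.png

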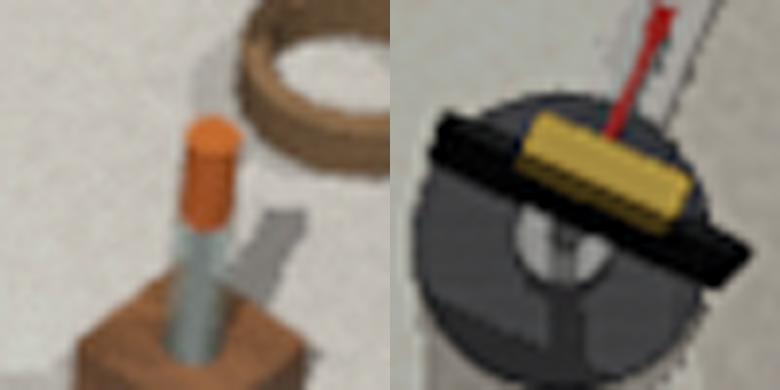

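The rod is seated, with the head on the rim. The grip bar and mirror are still at rest, with the normal at about −24°. Moving over the mirror now.

Emit:
servo_tool(
  motion=[-0.1,0.38,-0.04,-0.98,-0.5,-0.13,0.37,-0.04,-0.98,-0.5,-0.17,0.36,-0.04,-0.98,-0.5,-0.2,0.34,-0.04,-0.98,-0.5,-0.23,0.32,-0.04,-0.98,-0.5,-0.26,0.29,-0.04,-0.98,-0.5,-0.29,0.27,-0.04,-0.98,-0.5,-0.32,0.24,-0.04,-0.98,-0.5,-0.34,0.2,-0.04,-0.98,-0.5,-0.36,0.17,-0.04,-0.98,-0.5,-0.37,0.13,-0.04,-0.98,-0.5,-0.38,0.1,-0.04,-0.98,-0.5],
)

```text
t: 11.1
tool_pos: [0.4962, -0.1477, 0.2462]
orientation: [[0.477, 0.879, -0.004], [0.879, -0.477, 0.001], [-0.001, -0.004, -1.0]]
ft_force: [0.2, -0.0, 0.8]
grip_width: 0.0637
gripper_force: 0.0
```

Emit:
servo_tool(
  motion=[-0.39,0.06,-0.04,-0.98,-0.5,0,0,0,0,-0.5,0,0,0,0,-0.5,0,0,0,0,-0.5],
)

```text
t: 11.5
tool_pos: [0.4904, -0.1651, 0.2493]
orientation: [[0.393, 0.919, -0.001], [0.919, -0.393, 0.001], [0.0, -0.002, -1.0]]
ft_force: [-0.4, 0.6, 0.5]
grip_width: 0.064
gripper_force: 0.0
```

```bash
python3 - <<'E'
from h import *
s=r.state();O=s["orientation"];print(s["t"],s["tool_pos"],"yang",np.degrees(np.arctan2(O[1,1],O[0,1])));C=cam("wrist",s)
im=r.camera("wrist")
hsv=cv2.inRange(cv2.cvtColor(im,cv2.COLOR_BGR2HSV),(20,130,60),(34,255,255))
print(blobs(im,(20,130,60),(34,255,255),amin=100)[:3],"expect top ctr",proj(C,[[.4949,-.168,.186],[.4949,-.168,.149]]))
n,l,st,c=cv2.connectedComponentsWithStats(hsv);i=1+st[1:,4].argmax()
rc=cv2.minAreaRect(np.argwhere(l==i)[:,::-1].astype(np.float32));print(rc)
bx=cv2.boxPoints(rc);W=[atz(C,b,.186)[:2] for b in bx];print(np.array(W),np.mean(W,0))
print("lens",r.tip_of("wrist","lens"))
cv2.imwrite("pics/w6.png",im)
E
```

```text
11.5 [ 0.4904 -0.1651  0.2493] yang -23.1471633815578
[(1360, [318.5, 212.4], [309, 174, 20, 76])] expect top ctr [[316.1299 219.2335]
 [315.4106 202.3776]]
((318.5, 211.5), (75.0, 19.0), 90.0)
[[ 0.5033 -0.1355]
 [ 0.5151 -0.1406]
 [ 0.4938 -0.1933]
 [ 0.4809 -0.1878]] [ 0.4983 -0.1643]
lens [{'position': [527.2, 187.8], 'p': 0.64}]
```

View pics/w6.png

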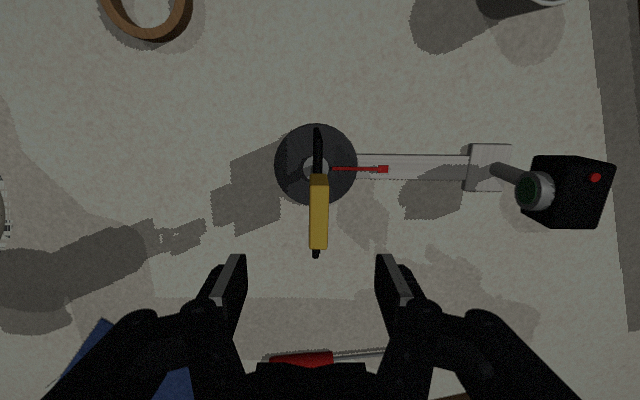

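The bar is parallel to the tool x axis (normal ≈ −23°), with its centre at column 318.5; the needle points along the rail to the lens. I'll go down and grip.

Emit:
servo_tool(
  motion=[-0.02,0.06,0.2,0,-0.5,0,0.06,0.5,0,-0.5,0,0,0.6,0,-0.5,0,0,0.47,0,-0.5,0,0,0.1,0,-0.2,0,0,0,0,0.3,0,0,0,0,1,0,0,0,0,1,0,0,0,0,1,0,0,0,0,1],
  newtons=30,
)

```text
t: 12.6
tool_pos: [0.4948, -0.1688, 0.1587]
orientation: [[0.392, 0.92, -0.001], [0.92, -0.392, 0.0], [-0.0, -0.001, -1.0]]
ft_force: [-7.2, 2.8, 2.9]
grip_width: 0.0135
gripper_force: 32.3
```

Emit:
servo_tool(
  motion=[0,-0.02,0,0,1,0,0,0,-0.3,1,0,0,0,-0.5,1,0,0,0,-0.5,1,0,0,0,-0.5,1,0,0,0,-0.5,1,0,0,0,-0.5,1,0,0,0,-0.5,1,0,0,0,-0.5,1,0,0,0,-0.3,1,0,0,0,0,1],
)

```text
t: 13.7
tool_pos: [0.4951, -0.1688, 0.1586]
orientation: [[-0.009, 1.0, 0.002], [1.0, 0.009, -0.001], [-0.001, 0.002, -1.0]]
ft_force: [-2.6, 0.5, 5.2]
grip_width: 0.0138
gripper_force: 32.6
```

Emit:
servo_tool(
  motion=[0,0,0,-0.4,1,0,0,0,-0.5,1,0,0,0,-0.5,1,0,0,0,-0.5,1,0,0,0,-0.5,1,0,0,0,-0.5,1,0,0,0,-0.5,1,0,0,0,-0.4,1,0,0,0,-0.3,1,0,0,0,0,1,0,0,0,0,1],
)

```text
t: 14.8
tool_pos: [0.4954, -0.1687, 0.1586]
orientation: [[-0.406, 0.914, 0.003], [0.914, 0.406, -0.001], [-0.002, 0.003, -1.0]]
ft_force: [-1.7, 0.4, 5.1]
grip_width: 0.0138
gripper_force: 32.6
```

```bash
python3 - <<'E'
from h import *
s=r.state();O=s["orientation"];print(s["t"],s["tool_pos"],"yang",np.degrees(np.arctan2(O[1,1],O[0,1])),s["gripper_force"],s["ft_force"])
T=r.camera("top");S=r.camera("scene");ct=cam("top");cs=cam("scene")
for c,im,n in((ct,T,"t"),(cs,S,"s")):
    ax=np.array([.4953,-.1685,.02]);print(n,proj(c,[ax]))
    u,v=proj(c,[ax])[0].astype(int)
    for h in((0,170,80),(173,170,80)):
        for b in blobs(im,h,(h[0]+4 if h[0]==0 else 180,255,255),(u-60,v-60,120,120),5)[:3]:
            w=atz(c,b[1],.02);print(b,w,np.degrees(np.arctan2(*(w-ax)[1::-1])))
print("vial dir",np.degrees(np.arctan2(.075+.1685,.577-.4953)))
cv2.imwrite("pics/t7.png",cv2.resize(T[140:280,230:420],None,fx=4,fy=4,interpolation=2))
E
```

```text
14.8 [ 0.4954 -0.1687  0.1586] yang 23.96740980541738 32.57076859474182 [-1.7278  0.3601  5.1411]
t [[357.6823 234.2247]]
(14, [344.7, 230.9], [341, 229, 9, 4]) [ 0.5039 -0.1341  0.02  ] 76.00811641915148
(7, [327.6, 224.9], [326, 224, 4, 3]) [ 0.5195 -0.0887  0.02  ] 73.13034365814393
s [[293.8337 204.5546]]
(141, [244.0, 157.1], [233, 150, 23, 16]) [ 0.357 -0.442  0.02 ] -116.83269031425887
(18, [304.4, 210.8], [299, 207, 11, 8]) [ 0.5054 -0.1276  0.02  ] 76.08806163579493
(5, [313.2, 216.8], [312, 216, 3, 3]) [ 0.5166 -0.093   0.02  ] 74.22565621116583
vial dir 71.45218103593706
```

View pics/t7.png

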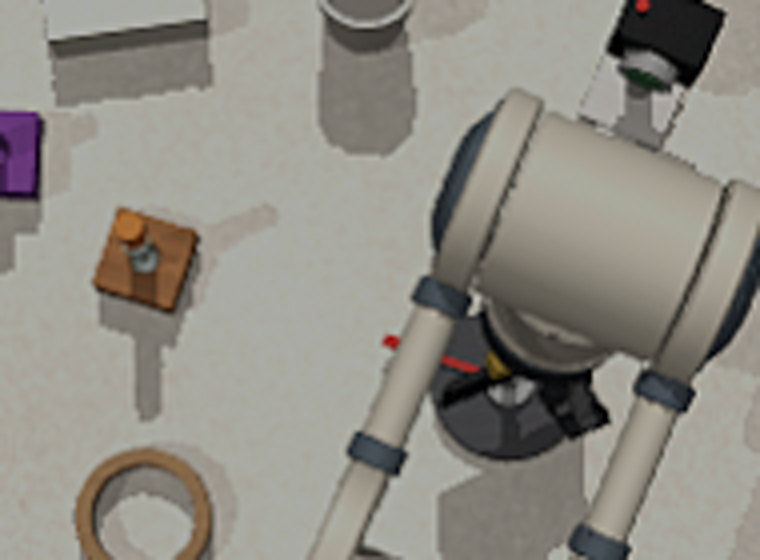

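Two independent estimates agree: the needle direction is about 71–72° and the vial direction about 71.5°, against a tolerance of ±4°. The grip is steady, so I'm handing in.

```bash
python3 -c "
from bench import r
print(r.finish_job())"
```

```text
the job is handed in; nothing more can be done
None
```

I handed the job in at about 15 s. The orange rod is fully down in the vial and released, and the gripper is holding the mirror with the needle within about 1° of the vial. The hand-in call returned no verdict.

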